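# Type rack past the sprung gate

## Task

The wooden type rack waits in the chute, held back by a sprung gate. Press the long treadle down with one fingertip to hold the gate clear above the rack, and with the other finger push the rack along the chute until its whole length is past the gate; then let go so that the gate drops fully shut behind it. Push only: do not lift the rack, do not let the gate come down on it on the way, and leave the margin stop, feed roller and oil can where they are.

Things in the scene. Friction and masses are not known exactly. Their poses are not given: they have to be found in the camera images.
- chute: Fixed dark steel chute. Origin on the counter under the gate, on the centre line; x = way of travel, y = to the treadle's side, z up. Floor 4 mm thick. Side walls (inner faces y = +-26.5 mm, outer +-29.5, tops 24 mm above the counter) from x = -190 to +140 mm; near end open, end stop 30 mm high at x = +135. Two 48 mm high posts (10 x 14 mm) at x = -172 and +47, y = 37 mm carry the gate's shaft.
- gate (a joint): Turn of the gate (rad), 0 shut to 1.3 at its stop; a spring shuts it when let go. One stiff part: a blade over the chute and a long treadle beside it, on a shaft along chute x at y = 37 mm, 40 mm above the counter. Pressing the treadle down swings the blade up like a level-crossing barrier; the rack passes freely from 0.9 rad. Pushing along the chute cannot open it.
- blade (a point): Middle of the blade's lower edge. The blade is 6 mm thick, at chute x = 0. Shut, it spans chute y = 6 to 25 mm, underside 28 mm and top 40 mm above the counter, and so blocks the rack, which is taller. Opening or shutting, it never reaches chute y below 3 mm, so a finger may pass it on that side.
- treadle (a point): Centre of the treadle, a flat steel plate 3 mm thick along the chute from x = -160 to +35 mm, reaching 4 to 50 mm out from the shaft. Shut, it slopes up and outward at 0.6 rad (outer edge at chute y = 78, 68 mm above the counter); slope = 0.6 minus the joint value. At 1.2 rad it is about 23 mm above the counter at chute y = 67 mm. Holding it takes about 5 N; a fingertip can slide along it.
- rack: Loose wooden type-slug rack, 70 mm along its x (the way of travel), 50 mm wide, 36 mm high (top 40 mm above the counter), small brass slug ends 4 mm proud on top. About 0.2 kg. Origin at the centre of its underside. Starts short of the gate, front end at chute x = -50 to -14 mm. Push on its flat rear end.
- margin_stop: Bystander: small nickel-plated block with a post, 34 x 22 x 30 mm, loose on the counter to the right of the chute. Origin under its centre. Leave it.
- feed_roller: Bystander: red rubber feed roller, 24 mm diameter, 124 mm long with its steel axle along its x axis, lying on the counter to the right of the chute. Origin under its centre. Leave it.
- oil_can: Bystander: green tin oil can, 68 mm diameter, 138 mm high with its spout, standing beyond the treadle. Origin under its centre. Leave it.
Mind the look-alikes: they are no part of the job. What is meant by the rack is not red, and is the larger of those in its own colour.

How it is judged:
By the outcome, as a careful person would: the job done as asked, in the order asked, and still so for the second after the job is handed in, with the robot touching nothing.
It also fails if it takes over 38 s, if anything falls off the work surface, if the arm or the gripper's body presses on something with over 40 N, if the wrist force passes 120 N, or if a joint passes its speed limit or range.

## Robot

A 6-joint arm with a two-finger parallel gripper is mounted at the origin on the work surface. World frame = base frame: x ahead of the robot, y to its left, z up, the work surface at z = 0. Lengths are in mm, angles in rad, forces in N, time in s.
With the tool pointing down it reaches from about 275 to 1000 mm from the base axis. Payload 8.4 kg.
Tool frame: the origin (TCP) lies at the very end of the fingers, on their centre line; the grasp point (between the pads) lies 19 mm behind it; z points along the fingers, y is the direction in which the jaws open and shut (so a half turn about z gives the same grasp; the last joint's range is limited). The gripper opens to 85 mm and grips with 20 to 120 N. Pads are 22 mm wide; open, the fingers measure 114 mm over their backs; the gripper's body (76 mm by 85 mm) begins 54 mm behind the grasp point. The pads swing forward as they close: fully open they stand 13 mm farther back than shut.
Start: joints at [1.226, 0.353, 1.633, -0, 1.155, -0.002], TCP at [210.077, 588.639, 231.281] pointing down, gripper open.
Joint ranges: [-2.63, 2.63], [-0.92, 2.1], [0.06, 2.66], [-1.3, 4.44], [0, 2.69], [-3.02, 3.02]. Speed limits (rad/s): [2.22, 2.22, 2.79, 3.14, 3.14, 3.14].

## Interface

Orientations are given as [roll, pitch, yaw] about the fixed x, y, z axes, in that order (R = Rz(yaw) Ry(pitch) Rx(roll)).
In Python, from rig import r, vision gives the robot as it stands.
- The arm moves only by the tool move_arm, never from a script. Its argument "series" is text: rows parted by semicolons, each of 7 numbers parted by spaces: the closure, from -1 (fully open) to 1 (shut), then the shift along the tool's x, y, z in units of 40 mm (1.0 is 40 mm), then the turn, a rotation vector about the tool's x, y, z in degrees. In form: grip tx ty tz ax ay az; .... A call has 1 to 20 rows; each row shifts and turns the pose as measured when the row begins, along the tool's axes as they then stand; what a row does not reach is not made up. A row lasts 1/8 s, in which the tool goes at most 62.5 mm and 10.7 degrees, less where a joint would pass 70% of its speed; a pose out of reach is approached as far as the arm can. A call is refused whole if a number of a shift passes 1 or a number of a turn 10.7, either way. A call with a gripper value outside its range is refused whole. The fingers move at their own pace and stop on an object; "grip_force" is the grip in N (left out, the last holds). Time passes only in rows, so rows that do not move let the fingers close. It gives the time, the measured TCP pose, the force and the opening at its end, in the units of the state.
- r.sense(): the state, without advancing time (a new reading comes with each control period).
- vision.grab_frame(name): name is "side" or "top"; returns the picture (420x560x3 uint8, red, green, blue); there is no depth.
- vision.camera_params(name): a dict with "fx", "fy", "cx", "cy" (pixels), "position" and "rotation" of the camera in the world. Camera axes: x right, y up, looking along -z (the intrinsics and any distortion apply to the point x, -y, -z); pixel columns grow to the right and rows downward; lengths in mm; the calibration is good to about 2 mm. A picture is of the moment at which its call begins. camera_params takes no time and is no camera call.
- r.sign_off(): hands the job in, once; it reports no verdict.
The state is a dict: "clock": time; "qpos": joint angles; "qvel": joint speeds; "joint_efforts": joint torques, N m; "eef_pos": TCP position; "tcp_rot": TCP orientation; "contact_force": force on the tool from outside, world axes, zero at the start; "wrist_torque": the same for the moment, N m; "opening": opening from 0.0 (shut) to 1.0 (fully open).
Only numpy, scipy, OpenCV 4.12 (cv2) and the standard library are available. Lean on these libraries where they do the work, as an engineer would, in place of code of your own. Each camera call takes 0.05 s, during which the arm holds its last target. There are 200 camera calls.

## Working session

There is one attempt and no reset: what is moved stays moved. The work goes in short steps, Python scripts to look and compute and a tool call to move; the robot and the scene stay as the last step left them, time stands still between calls to the robot, and variables do not carry over. Pictures are saved under pics/ and viewed, about 8 in all and at most 12, crops included, and the job is handed in when it is done.

Besides the shell and the picture viewer there is one more tool, called as name(argument=value, ...), one argument or row to a line, values as JSON. move_arm: Moves the arm, as the interface text tells. Its arguments: {"type":"object","properties":{"series":{"type":"string"},"grip_force":{"type":"number"}},"required":["series"]}

```bash
mkdir -p pics; ls
python3 - <<'E'
from rig import r, vision
import cv2
s=r.sense(); print(s)
for n in("side","top"):
    p=vision.camera_params(n); print(n,p)
    cv2.imwrite(f"pics/{n}0.png",vision.grab_frame(n)[:,:,::-1])
E
```

```text
pics
{'clock': 0.0, 'qpos': array([ 1.22556182e+00,  3.53662249e-01,  1.63412379e+00,  2.51050641e-05,
        1.15518686e+00, -2.38739262e-03]), 'qvel': array([ 0.00101442, -0.00026208, -0.00076488, -0.00053501, -0.00049596,
       -0.00182452]), 'joint_efforts': array([ 1.95405759e-03, -6.05253553e+01, -3.42065227e+01,  1.85974814e-04,
        9.22585255e-03, -6.12338476e-05]), 'eef_pos': array([209.93349722, 588.19227833, 230.55729655]), 'tcp_rot': array([-3.14021247e+00, -2.62489830e-05,  2.79873537e+00]), 'contact_force': array([0.15285004, 0.1191859 , 0.03097909]), 'wrist_torque': array([ 0.02839292, -0.02036206,  0.01741241]), 'opening': 0.9963190473149688}
side {'fx': 492.3195195890424, 'fy': 492.3195195890424, 'cx': 283.83020670491584, 'cy': 214.93813821187263, 'position': array([ 354.10097612, -597.34320693,  736.35601654]), 'rotation': array([ 0.80871873,  0.01536729, -0.3343686 ])}
top {'fx': 411.66052690524435, 'fy': 411.66052690524435, 'cx': 282.2238136495292, 'cy': 208.83364739370316, 'position': array([489.03912045,  70.62119201, 753.25092076]), 'rotation': array([ 0.07004206, -0.02709147, -1.54643258])}
```

View pics/top0.png

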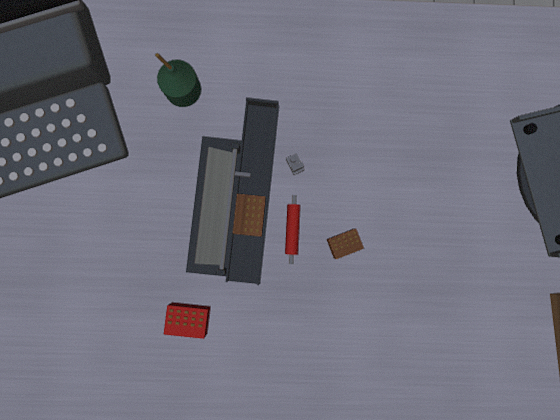

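View pics/side0.png

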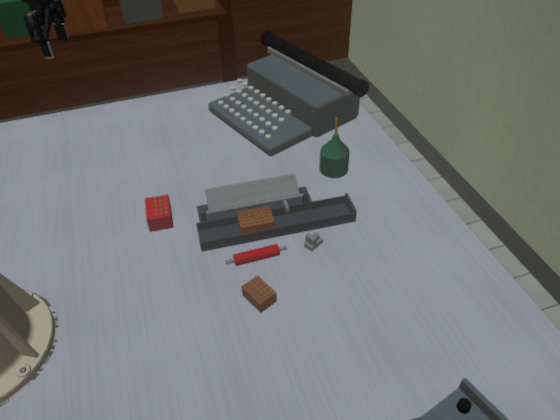

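The top view shows the chute running from (243,283) to (262,98), so travel is roughly world +x. The treadle is on the left at (215,205), the brown rack is in the chute at (249,215), and the blade is at (243,174). The look-alikes lie outside the chute. Next I'll take a zoomed measurement.

```bash
cat > h.py <<'E'
import numpy as np, cv2
from scipy.spatial.transform import Rotation as R
from rig import r, vision
def cam(n):
    p=vision.camera_params(n)
    return p,R.from_euler('xyz',p['rotation']).as_matrix(),np.array(p['position'])
def ray(n,uv,z):
    p,M,c=cam(n); u,v=uv
    d=M@np.array([(u-p['cx'])/p['fx'],-(v-p['cy'])/p['fy'],-1])
    return c+d*(z-c[2])/d[2]
def proj(n,P):
    p,M,c=cam(n); q=M.T@(np.array(P)-c)
    return p['cx']-p['fx']*q[0]/q[2], p['cy']+p['fy']*q[1]/q[2]
E
python3 - <<'E'
from h import *
t=cv2.imread('pics/top0.png'); s=cv2.imread('pics/side0.png')
a=cv2.resize(t[90:290,180:290],None,fx=3,fy=3,interpolation=cv2.INTER_CUBIC)
b=cv2.resize(s[165:255,190:365],None,fx=2.6,fy=2.6,interpolation=cv2.INTER_CUBIC)
o=np.zeros((600,330+b.shape[1],3),np.uint8); o[:,:330]=a; o[:b.shape[0],330:]=b
cv2.imwrite('pics/crop.png',np.clip(o*1.6,0,255).astype(np.uint8))
hsv=cv2.cvtColor(t,cv2.COLOR_BGR2HSV)
m=((hsv[...,0]>4)&(hsv[...,0]<20)&(hsv[...,1]>110)&(hsv[...,2]>50)).astype(np.uint8)
for c in cv2.findContours(m,cv2.RETR_EXTERNAL,cv2.CHAIN_APPROX_SIMPLE)[0]:
    if cv2.contourArea(c)>200: q=cv2.minAreaRect(c);print(q,[ray('top',p,40).round(1)[:2] for p in cv2.boxPoints(q)])
# dark chute
g=((t.max(2)<90)).astype(np.uint8); 
for c in cv2.findContours(g,cv2.RETR_EXTERNAL,cv2.CHAIN_APPROX_SIMPLE)[0]:
    if cv2.contourArea(c)>800: print(cv2.boundingRect(c),cv2.approxPolyDP(c,4,True).reshape(-1,2).tolist())
E
```

```text
((344.69305419921875, 243.4249267578125), (21.591442108154297, 30.704376220703125), 68.74949645996094) [array([489.3, -25.5]), array([509.8, -75.1]), array([475.3, -89.2]), array([454.9, -39.6])]
((248.79702758789062, 214.52972412109375), (28.756574630737305, 39.9009895324707), 5.710593223571777) [array([495.6, 137.3]), array([564.6, 132.6]), array([561. ,  82.9]), array([491.9,  87.8])]
(510, 105, 50, 152) [[559, 105], [510, 120], [519, 151], [519, 189], [540, 225], [549, 256], [559, 256]]
(186, 98, 93, 187) [[246, 98], [241, 140], [202, 137], [186, 271], [258, 284], [278, 102]]
(157, 54, 45, 53) [[158, 54], [164, 63], [157, 75], [161, 90], [175, 105], [193, 103], [201, 89], [192, 67], [181, 60], [167, 62]]
(0, 0, 129, 198) [[0, 0], [0, 23], [79, 1], [0, 28], [0, 140], [10, 141], [6, 147], [0, 144], [0, 156], [6, 160], [0, 166], [0, 197], [128, 155], [105, 86], [108, 70], [85, 4]]
```

View pics/crop.png

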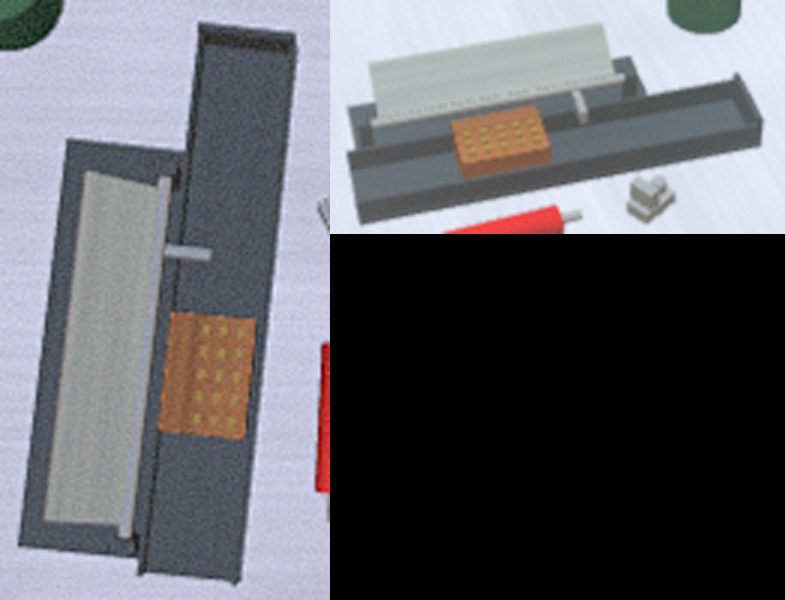

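The crop shows the chute corners (crop px: near end (140,573) and (240,582), far end (200,22) and (297,32)), the blade at (187,253) and the rack at (160–255, 312–438).

Run:
```python
from h import *
f=lambda x,y,z: ray('top',(180+(x-1)/3,90+(y-1)/3),z)[:2]
nl,nr=f(140,573,24),f(240,582,24); fl,fr=f(200,23,30),f(297,33,30)
n=(nl+nr)/2; e=(fl+fr)/2
print(nl,nr,fl,fr,np.linalg.norm(e-n),np.linalg.norm(nl-nr),np.linalg.norm(fl-fr))
d=(e-n)/np.linalg.norm(e-n); yaw=np.arctan2(d[1],d[0]); l=np.array([-d[1],d[0]])
O=(n+190*d+e-140*d)/2
print('O',O,'yaw',yaw)
C=lambda p:((np.array(p)-O)@d,(np.array(p)-O)@l)
for p in [(495.6,137.3),(564.6,132.6),(561,82.9),(491.9,87.8)]: print('rack',np.round(C(p),1))
print('blade',C(f(187,253,40)), C(f(211,255,40)))
for x,y,z in[(85,172,68),(45,521,68)]: print('treadle',C(f(x,y,z)))
# check with side view: project chute corners / blade
for P in[(-190,-29.5,24),(140,-29.5,24),(-190,29.5,24),(-160,78,68),(35,78,68)]:
    w=np.r_[O+P[0]*d+P[1]*l,P[2]]; u,v=proj('side',w); print(P,'crop px',330+(u-190)*2.6,(v-165)*2.6)
s=r.sense()
q=O+(-128)*d+28*l; print('target',q)
```

```text
[412.2373561 146.7794795] [408.29136385  88.42244427] [738.77613975 121.44929534] [734.6222953   63.38882556] 327.4047103835996 58.49029335215584 58.20887024091113
O [598.40773264 103.08716914] yaw -0.07698971677111721
rack [-105.1   26.2]
rack [-36.   26.8]
rack [-35.7 -23. ]
rack [-105.   -23.4]
blade (np.float64(-1.4608369206695124), np.float64(20.985551984610066)) (np.float64(-1.1596397822762021), np.float64(7.0166915364219316))
treadle (np.float64(33.85515595939788), np.float64(80.1264708964459))
treadle (np.float64(-161.0550896383881), np.float64(79.79617543200622))
(-190, -29.5, 24) crop px 358.10993603875534 206.1830365576826
(140, -29.5, 24) crop px 765.8872351432635 125.60464517833375
(-190, 29.5, 24) crop px 347.9944753829398 153.65305077139786
(-160, 78, 68) crop px 369.9236606366302 66.4439928016444
(35, 78, 68) crop px 604.3919380787827 24.51199719421545
target [472.94048301 140.84917746]
```

move_arm(
  series="-0.52 0 0 0 0 0 -7.6; -0.52 0 0 0 0 0 -7.6; -0.52 -0.67 -0.96 0 0 0 0; -0.52 -0.67 -0.96 0 0 0 0; -0.52 -0.67 -0.96 0 0 0 0; -0.52 -0.67 -0.96 0 0 0 0; -0.52 -0.67 -0.96 0 0 0 0; -0.52 -0.67 -0.96 0 0 0 0; -0.52 -0.67 -0.96 0 0 0 0; -0.52 -0.67 -0.96 0 0 0 0; -0.52 -0.67 -0.96 0 0 0 0; -0.52 -0.67 -0.96 0 0 0 0; -0.52 0 0 0 0 0 0",
)

```text
clock: 1.72
eef_pos: [456.5, 173.2, 228.0]
tcp_rot: [-3.136, -0.002, 3.075]
contact_force: [0.0, 0.5, -0.2]
opening: 0.76
```

move_arm(
  series="-0.52 -0.47 -0.74 0 0 0 0.6; -0.52 0 0 0.9 0 0 0; -0.52 0 0 0.9 0 0 0; -0.52 0 0 0.9 0 0 0; -0.52 0 0 0 0 0 0",
)

```text
clock: 2.35
eef_pos: [472.3, 143.4, 117.6]
tcp_rot: [-3.137, -0.003, 3.064]
contact_force: [-0.8, 0.5, 0.4]
opening: 0.758
```

```bash
cat >> h.py <<'E'
d=np.array([.99704,-.07691]); l=np.array([.07691,.99704]); O=np.array([598.5,104.6])
def rep():
    s=r.sense(); p=np.array(s['eef_pos']); q=p[:2]-O
    print('t',s['clock'],'chute',np.round([q@d,q@l,p[2]],1),'rot',np.round(s['tcp_rot'],3),'F',np.round(s['contact_force'],1),'op',s['opening'])
def shot(name):
    t=vision.grab_frame('top')[:,:,::-1]; s=vision.grab_frame('side')[:,:,::-1]
    a=cv2.resize(t[90:290,180:290],None,fx=3,fy=3,interpolation=cv2.INTER_CUBIC)
    b=cv2.resize(s[110:255,190:365],None,fx=2.6,fy=2.6,interpolation=cv2.INTER_CUBIC)
    o=np.zeros((600,330+b.shape[1],3),np.uint8); o[:,:330]=a; o[:b.shape[0],330:]=b
    cv2.imwrite(f'pics/{name}.png',np.clip(o*1.6,0,255).astype(np.uint8))
E
python3 -c "
from h import *
rep(); shot('a1')"
```

```text
t 2.35 chute [-128.8   28.9  117.6] rot [-3.137e+00 -3.000e-03  3.064e+00] F [-0.8  0.5  0.4] op 0.757846967223452
```

View pics/a1.png

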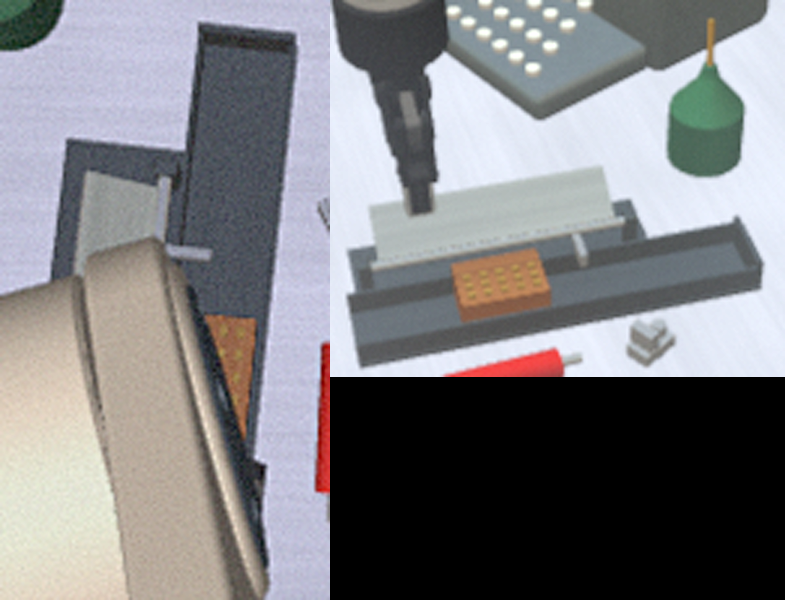

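The side view shows the near fingertip at crop (420,212), centred over the lane behind the rack. I'll check its projected position.

```bash
python3 -c "
from h import *
for z in (117,123,130):
  for y in (-18,-10,-4):
    w=np.r_[O-128.8*d+y*l,z]; u,v=proj('side',w); print(z,y,round(330+(u-190)*2.6),round((v-110)*2.6))
for x in(-117.8,-139.8):
    w=np.r_[O+x*d-18*l,120]; u,v=proj('side',w); print(x,round(330+(u-190)*2.6),round((v-110)*2.6))
"
```

```text
117 -18 423 233
117 -10 421 226
117 -4 419 220
123 -18 422 226
123 -10 420 219
123 -4 419 214
130 -18 421 219
130 -10 419 212
130 -4 418 207
-117.8 437 227
-139.8 407 232
```

move_arm(
  series="-0.52 0 0 0.6 0 0 0; -0.52 0 0 0.6 0 0 0; -0.52 0 0 0.4 0 0 0; -0.52 0 0 0.4 0 0 0; -0.52 0 0 0.2 0 0 0; -0.52 0 0 0 0 0 0",
)

```text
clock: 3.2
eef_pos: [481.9, 147.5, 37.5]
tcp_rot: [3.138, 0.015, 3.065]
contact_force: [-2.5, -0.7, 4.7]
opening: 0.759
```

move_arm(
  series="-0.52 0.2 -0.13 0 0 0 0; -0.52 0 0 0 0 0 0",
)

```text
clock: 3.45
eef_pos: [473.9, 142.7, 38.4]
tcp_rot: [3.138, 0.017, 3.065]
contact_force: [-3.0, -0.5, 4.4]
opening: 0.76
```

```bash
python3 -c "
from h import *
rep(); print(r.sense()['qpos']); shot('a2'); rep()"
```

```text
t 3.45 chute [-127.2   28.4   38.4] rot [3.138 0.017 3.065] F [-3.  -0.5  4.4] op 0.7601660865133695
[ 0.29124029  0.43023363  2.06292949 -0.00412049  0.63080536 -1.19989319]
t 3.55 chute [-127.2   28.5   38.2] rot [3.138 0.017 3.065] F [-3.  -1.7  5.5] op 0.7571362509187037
```

View pics/a2.png

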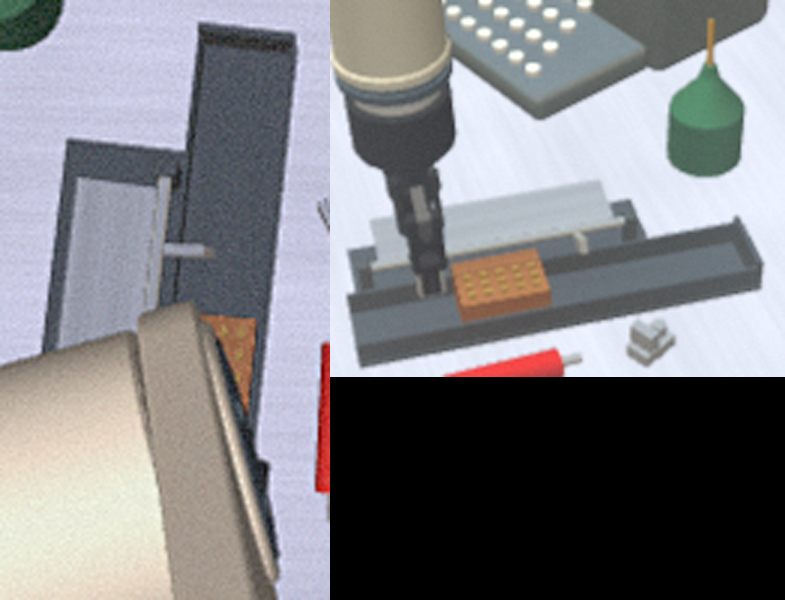

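The gate is part open (about 0.4 rad), and the finger is just behind the rack with clearance (tip about (432,290), rack edge at 455). I'll press further.

move_arm(
  series="-0.52 0 0 0.2 0 0.5 0; -0.52 0.05 0 0.2 0 0.5 0; -0.52 0.05 0 0.1 0 0 0; -0.52 0 0 0 0 0 0",
)

```text
clock: 4.05
eef_pos: [472.6, 143.8, 19.7]
tcp_rot: [3.135, 0.004, 3.065]
contact_force: [-3.2, 3.3, 6.3]
opening: 0.763
```

```bash
python3 -c "
from h import *
rep()"
```

```text
t 4.05 chute [-128.6   29.4   19.7] rot [3.135 0.004 3.065] F [-3.2  3.3  6.3] op 0.7629167263553079
```

move_arm(
  series="-0.52 0 -0.03 0.12 0 0 0; -0.52 0 0 0 0 0 0",
)

```text
clock: 4.3
eef_pos: [473.3, 143.3, 15.6]
tcp_rot: [3.134, 0.006, 3.064]
contact_force: [-1.9, 3.7, 6.3]
opening: 0.759
```

```bash
python3 -c "
from h import *
rep(); shot('a3')
for q in (.8,.9,1.,1.1,1.2,1.3):
  # outer treadle edge at r=50,(x=35) and blade tip (y6,z28..40 shut)
  a=q-.6; P=[35,37+50*np.cos(a),40-50*np.sin(a)]
  c,s=np.cos(q),np.sin(q); B=lambda y,z:[0,37+(y-37)*c+(z-40)*s,40-(y-37)*s+(z-40)*c]
  f=lambda n,P,x0,y0,k,o:(lambda uv:(round(o+(uv[0]-x0)*k),round((uv[1]-y0)*k)))(proj(n,np.r_[O+P[0]*d+P[1]*l,P[2]]))
  print(q,'side: edge',f('side',P,190,110,2.6,330),'bladetips',f('side',B(6,40),190,110,2.6,330),f('side',B(6,28),190,110,2.6,330),'top: edge',f('top',P,180,90,3,0),'blade',f('top',B(6,40),180,90,3,0),f('top',B(6,28),180,90,3,0))
"
```

```text
t 4.3 chute [-127.8   29.    15.6] rot [3.134 0.006 3.064] F [-1.9  3.7  6.3] op 0.7586134363783301
0.8 side: edge (601, 195) bladetips (583, 228) (586, 242) top: edge (82, 182) blade (191, 244) (207, 248)
0.9 side: edge (602, 201) bladetips (582, 224) (585, 238) top: edge (85, 184) blade (186, 243) (204, 247)
1.0 side: edge (602, 206) bladetips (581, 220) (584, 234) top: edge (89, 186) blade (182, 242) (200, 246)
1.1 side: edge (603, 212) bladetips (580, 216) (584, 230) top: edge (94, 188) blade (177, 241) (196, 245)
1.2 side: edge (604, 217) bladetips (579, 213) (583, 226) top: edge (99, 190) blade (171, 240) (192, 244)
1.3 side: edge (605, 223) bladetips (578, 210) (582, 222) top: edge (105, 192) blade (166, 239) (187, 243)
```

View pics/a3.png

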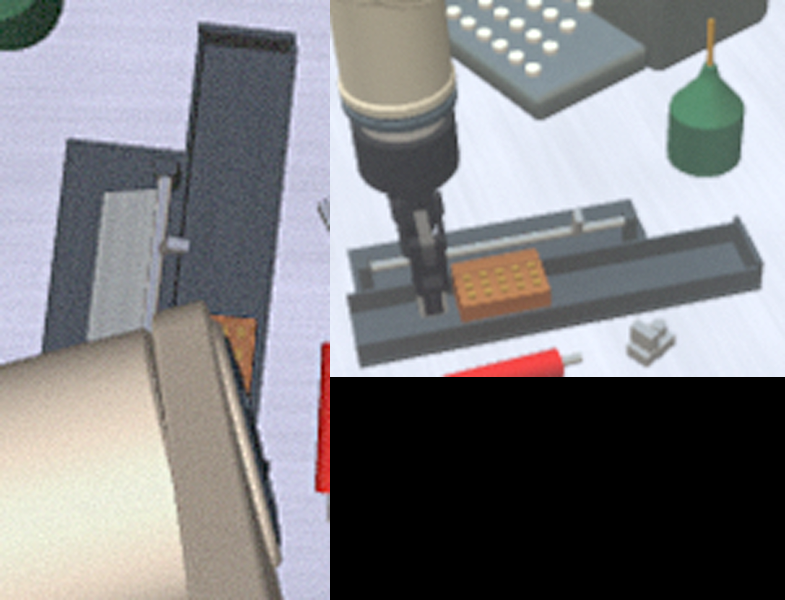

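The treadle edge at top (103,192) and the blade tip at (188,246) put the gate at about 1.2 rad. I'll start pushing.

move_arm(
  series="-0.52 -0.15 0 0 0 0 0; -0.52 -0.15 0 0 0 0 0; -0.52 -0.15 0 0 0 0 0; -0.52 -0.15 0 0 0 0 0; -0.52 -0.15 0 0 0 0 0; -0.52 -0.15 0 0 0 0 0",
)

```text
clock: 5.15
eef_pos: [500.8, 141.7, 14.9]
tcp_rot: [3.135, -0.011, 3.063]
contact_force: [-7.6, 4.8, 7.8]
opening: 0.759
```

```bash
python3 -c "
from h import *
rep()"
```

```text
t 5.15 chute [-100.2   29.4   14.9] rot [ 3.135 -0.011  3.063] F [-7.6  4.8  7.8] op 0.759486460320621
```

move_arm(
  series="-0.52 -0.15 -0.02 -0.03 0 -0.6 0; -0.52 -0.15 0 0 0 0 0; -0.52 -0.15 0 0 0 0 0; -0.52 -0.15 0 0 0 0 0; -0.52 -0.15 0 0 0 0 0; -0.52 -0.15 0 0 0 0 0; -0.52 -0.15 0 0 0 0 0; -0.52 -0.15 0 0 0 0 0; -0.52 -0.15 0 0 0 0 0; -0.52 -0.15 0 0 0 0 0",
)

```text
clock: 6.4
eef_pos: [542.5, 139.7, 13.7]
tcp_rot: [3.136, -0.036, 3.059]
contact_force: [-7.9, 5.4, 9.8]
opening: 0.76
```

```bash
python3 -c "
from h import *
rep();shot('a4')"
```

```text
t 6.4 chute [-58.5  30.7  13.7] rot [ 3.136 -0.036  3.059] F [-7.9  5.4  9.8] op 0.7600210478604936
```

View pics/a4.png

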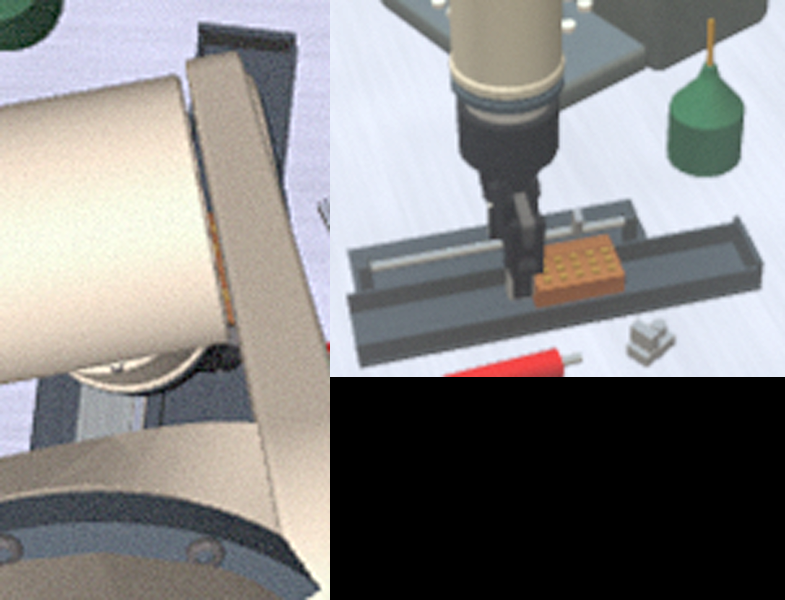

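The rack front is now under the raised blade (blade tip (578,212), rack (535–623, 240–303)). I'll continue with small corrections to tilt, height and y.

move_arm(
  series="-0.52 -0.15 -0.03 -0.05 0 -0.5 -0.3; -0.52 -0.15 -0.03 -0.05 0 -0.5 0; -0.52 -0.15 0 -0.02 0 -0.5 0; -0.52 -0.15 -0.02 0 0 -0.5 0; -0.52 -0.15 0 -0.02 0 -0.3 0; -0.52 -0.15 -0.02 0 0 -0.3 0; -0.52 -0.15 0 -0.02 0 -0.3 -0.2; -0.52 -0.15 -0.02 0 0 -0.3 0",
)

```text
clock: 7.5
eef_pos: [578.6, 134.8, 17.0]
tcp_rot: [3.134, -0.002, 3.066]
contact_force: [-6.4, 6.2, 7.2]
opening: 0.757
```

```bash
python3 -c "
from h import *
rep()"
```

```text
t 7.5 chute [-22.1  28.5  17. ] rot [ 3.134e+00 -2.000e-03  3.066e+00] F [-6.4  6.2  7.2] op 0.7566638483990453
```

move_arm(
  series="-0.52 -0.15 -0.01 0 0 -0.2 0; -0.52 -0.15 0 -0.01 0 -0.2 0; -0.52 -0.15 -0.01 0 0 -0.2 0; -0.52 -0.15 0 -0.01 0 -0.2 0; -0.52 -0.15 -0.01 0 0 -0.2 0; -0.52 -0.15 0 0 0 -0.2 0; -0.52 0 0 0 0 0 0",
)

```text
clock: 8.38
eef_pos: [604.9, 133.9, 16.5]
tcp_rot: [3.133, -0.001, 3.064]
contact_force: [0.9, 1.8, 7.4]
opening: 0.759
```

```bash
python3 -c "
from h import *
rep();shot('a5')
for x in(3,10,17,24):
  u,v=proj('side',np.r_[O+x*d-25*l,40]);print(x,round(330+(u-190)*2.6),round((v-110)*2.6),'front',[round(330+(proj('side',np.r_[O+(x+70)*d-25*l,40])[0]-190)*2.6)])"
```

```text
t 8.375 chute [ 4.1 29.7 16.5] rot [ 3.133e+00 -1.000e-03  3.064e+00] F [0.9 1.8 7.4] op 0.7592062930026244
3 600 281 front [685]
10 609 280 front [694]
17 617 278 front [702]
24 626 276 front [710]
```

View pics/a5.png

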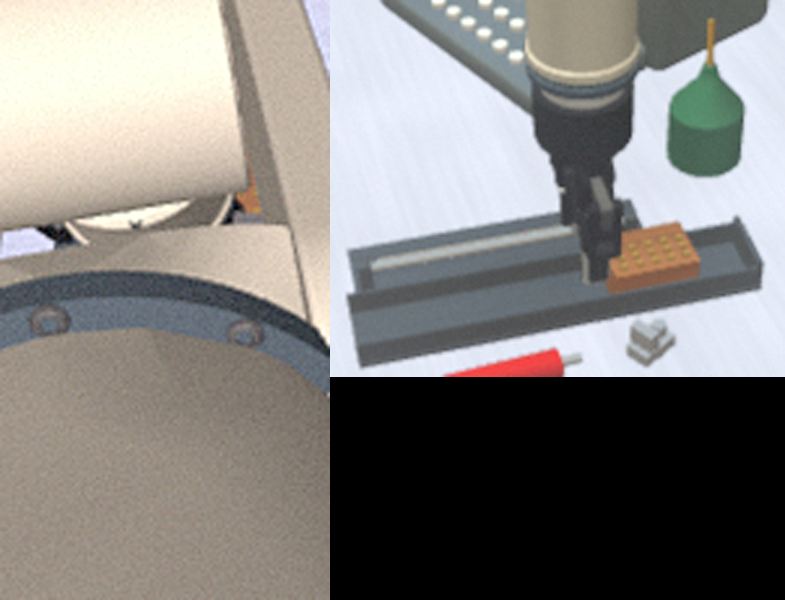

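The rack's rear end is at about chute x = 11, past the blade. I'll add a few mm of margin, then back off with the treadle still held, then raise.

move_arm(
  series="-0.52 -0.15 -0.02 0 0 -0.2 0; -0.52 -0.15 -0.01 0 0 -0.2 0; -0.52 0 0 0 0 0 0; -0.52 0.2 -0.02 0 0 0 0; -0.52 0.3 0 0 0 0.3 0; -0.52 0.3 0 0 0 0.3 0; -0.52 0.3 0 0 0 0.3 0; -0.52 0 0 0 0 0 0",
)

```text
clock: 9.48
eef_pos: [579.4, 139.5, 21.3]
tcp_rot: [3.124, 0.005, 3.061]
contact_force: [-3.7, 3.0, 4.5]
opening: 0.757
```

```bash
python3 -c "
from h import *
rep()"
```

```text
t 9.475 chute [-21.7  33.4  21.3] rot [3.124 0.005 3.061] F [-3.7  3.   4.5] op 0.7569436339942867
```

move_arm(
  series="-0.52 0.1 -0.1 -0.1 0 0 0; -0.52 0.05 -0.05 -0.2 0 0 0; -0.52 0.05 0 -0.3 0 0 0; -0.52 0 0 -0.3 0 0 0; -0.52 0 0 -0.4 0 0 0; -0.52 0 0 -0.6 0 0 0; -0.52 0 0 -0.8 0 0 0; -0.52 0 0 -0.8 0 0 0; -0.52 0 0 -0.8 0 0 0; -0.52 0.8 0 -0.5 0 0 0; -0.52 1 0 0 0 0 0; -0.52 1 0 0 0 0 0; -0.52 1 0 0 0 0 0; -0.52 0 0 0 0 0 0",
)

```text
clock: 11.22
eef_pos: [412.0, 143.1, 225.3]
tcp_rot: [3.121, 0.007, 3.06]
contact_force: [-0.2, -0.6, -0.3]
opening: 0.76
```

```bash
python3 -c "
from h import *
rep();shot('a6')"
```

```text
t 11.225 chute [-188.9   24.1  225.3] rot [3.121 0.007 3.06 ] F [-0.2 -0.6 -0.3] op 0.7602470451696481
```

View pics/a6.png

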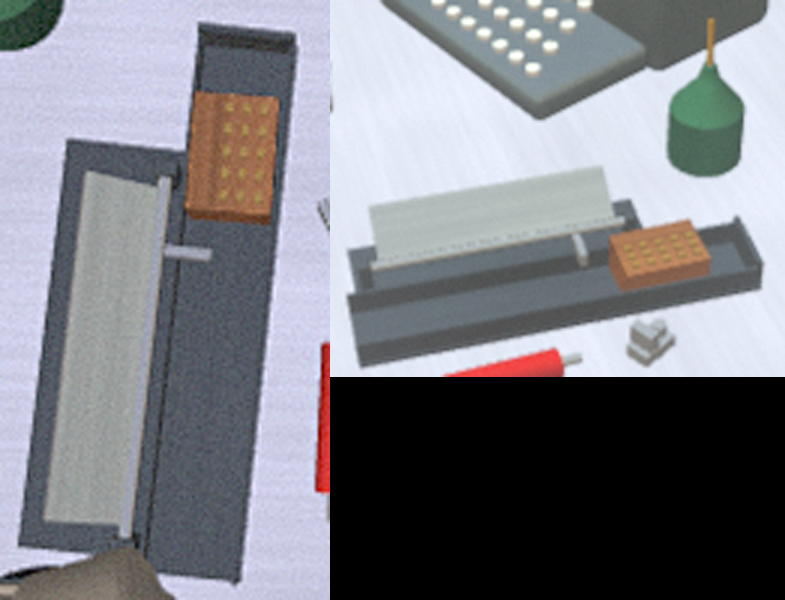

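The gate is back in its starting picture position (treadle corners (85,172) and (45,521), blade tip (211,255)). The rack lies flat beyond the blade (rear edge at row ~215, blade at ~253). The margin stop, roller and oil can haven't moved, so I'm handing in.

```bash
python3 -c "
from rig import r
print(r.sign_off())"
```

```text
the job is handed in; nothing more can be done
None
```

The job is done and handed in at about 11.3 s, well inside the 38 s limit. One finger held the treadle down with the gate at about 1.2 rad while the other pushed the rack along the chute. The rack's rear end stopped roughly 15–20 mm past the gate. I then backed the finger off with the treadle still held and raised the arm so the gate shut behind the rack.

- **Final pictures:** the treadle and blade are back at their starting shut positions. The rack lies flat in the chute clear of the blade, and the margin stop, feed roller and oil can are where they were.
- **Forces:** readings after each move call stayed below about 15 N, and the final one was near zero with the arm clear of everything.
- **Drift:** the arm wandered up to about 10 mm during some moves, which I corrected as I went. On the back-off it moved about 4 mm sideways, with the finger by then about 8 mm behind the blade. No check failed, but the gate angle and rack position come from the pictures, so they are approximate.

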